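# Refit a coffee grinder's cone and check that it rocks free

## Robot

A 6-joint arm with a two-finger parallel gripper is mounted at the origin on a cart in front of the work surface, level with it; the furniture and walls round the work are solid. World frame = base frame: x ahead of the robot, y to its left, z up, the work surface at z = 0. Lengths are in m, angles in rad, forces in N, time in s.
With the tool pointing down it reaches from about 0.35 to 0.725 m from the base axis. Payload 6 kg.
Tool frame: the origin (TCP) lies midway between the tips of the shut fingers; the grasp point (between the pads) lies env.tcp_to_grasp behind it (env.tcp_to_grasp is the distance from the TCP to the grasp point, in m); z points along the fingers, y is the line along which they close (so a half turn about z gives the same grasp; the last joint's range is limited). The gripper opens to 85 mm and grips with 20 to 120 N. Pads are 22 mm wide; open, the fingers measure 114 mm over their backs; the gripper's body (76 mm by 85 mm) begins 54 mm behind the grasp point. The pads swing forward as they close: fully open they stand 13 mm farther back than shut.
Start: joints at [-0.939, 0.04, 0.085, 0, -1.615, -0.334], TCP at [0.176, -0.574, 0.231] pointing down, gripper open.
Joint ranges: [-2.56, 2.56], [-1.29, 2.01], [-1.08, 1.49], [-3.29, 1.98], [-2.81, -0.18], [-2.99, 2.99]. Speed limits (rad/s): [2.57, 2.57, 3.01, 3.14, 3.14, 3.14].

## Interface

Orientations are given as a unit quaternion [w, x, y, z].
In Python, from plant import env, grab_frame gives the robot as it stands. The module is installed in compiled form; this text tells all that it offers.
- The arm moves only by the tool drive_tool, never from a script. Its argument "steps" is a list that holds one entry, the list of rows, each a list of 6 numbers: the shift along the world's x, y, z each as a share of 0.1 m, from -1 to 1, then the turn, a rotation vector about the world's x, y, z each as a share of 360 degrees, from -1 to 1. A call has 1 to 20 rows; each row is the pose to reach, as a shift and turn from the pose commanded when the call began, turning the shorter way round; what a row does not reach only later rows make up. A row lasts 1/12 s, in which the tool goes at most 41.7 mm and 7.16 degrees, less where a joint would pass 70% of its speed; a pose out of reach is approached as far as the arm can. A call with a number of a shift or a turn outside -1 to 1 is refused whole. A call with a gripper value outside its range is refused whole. "grip" is the opening, from 0 (shut) to 1 (fully open), set as the call begins (left out, the last holds). The fingers move at their own pace and stop on an object; the grip force is fixed at half the most. Time passes only in rows, so rows that repeat a pose let the fingers close. It gives the time, the measured TCP pose, the force, the opening and the grip force at its end, in the units of the state.
- env.read_state(): the state, without advancing time (a new reading comes with each control period).
- grab_frame(name): name is "scene" or "top"; returns a dict with "frame" (400x640x3 uint8, red, green, blue), "fx", "fy", "cx", "cy" (pixels), "T" (4x4, takes a point from camera to world coordinates). Camera axes: x right, y up, looking along -z (the intrinsics and any distortion apply to the point x, -y, -z); pixel columns grow to the right and rows downward; lengths in m; the calibration is good to about 2 mm. A picture is of the moment at which its call begins. There is no depth.
- env.finish_job(): hands the job in; it is judged then, once.
The state is a dict: "time_s": time; "joints": joint angles; "dq": joint speeds; "joint_efforts": joint torques, N m; "position": TCP position; "eef_rot": TCP orientation; "ft_force": force on the tool from outside, world axes, zero at the start; "moment": the same for the moment, N m; "width": finger opening in m; "finger_force": force on a finger pad.
Only numpy, scipy, OpenCV 4.12 (cv2) and the standard library are available. Lean on these libraries where they do the work, as an engineer would, in place of code of your own. Each camera call takes 0.05 s, during which the arm holds its last target. There are 200 camera calls.

## Task

Put the wide steel grinding cone back into the tapered cup of the coffee grinder: press it gently and feel for the drive bar with small turns until the slot drops over it and the cone sits fully home. Then, with the cone staying home, rock it by its handle first anticlockwise (seen from above) until it lightly meets its stop and then clockwise until it lightly meets the other stop, and let go of it there. Never force it, and leave the slim cone and the other things where they stand.

Things in the scene. Friction and masses are not known exactly. Their poses are not given: they have to be found in the camera images.
- cone_grip (a point): Middle of the handle of the WIDE cone (the one to refit), loose, about 220 g: a steel cone, wide end up, with a black bar handle across its top. The bar is 44 mm long (x axis), 14 mm wide (y), 32 mm tall; this point is at its centre, 54 mm above the cone's underside, z up. The steel top is 37 mm above the underside: fingertips must stay above that. Grip the bar across its width.
- cone_end (a point): End of the wide cone's bar handle, 22 mm from cone_grip along its +x, at the same height. The cone is the same after a half turn, so either end may point either way.
- cone_foot (a point): Centre of the wide cone's underside, on which it stands, 54 mm below cone_grip. Flat foot 26 (x) by 17 mm, 9 mm tall, then the taper from 34 mm diameter (9 mm up) to 66 mm (35 mm up). A slot 8 mm wide and 9 mm deep runs right across the foot, parallel to the bar handle (x).
- slim_grip (a point): Centre of the handle of the SLIM cone of another mill, loose, same handle and height, but its taper is only 44 mm wide at the top. Not to be moved. It and the wide cone stand one on the left and one on the right, in either order.
- cup_rim (a point): Centre of the rim of the tapered cup on top of the grinder, a fixed black box 130 by 116 mm with a 94 mm wide steel ring on top; dial and chute on its -x side. The rim is 116 mm above the worktop; axes are the grinder's, z up. The cup is 61 mm wide at the rim and matches the wide cone's taper. With the cone fully home cone_grip is 23 mm above this point, on the axis.
- drive_bar (a point): Point on the cup's axis 31 mm under the rim, where cone_foot lies when home. An upright drive bar, 28 mm long, 5.5 mm thick, crosses here and stands 6 mm higher: until it enters the slot the cone rests on it 6 mm too high. The axes given are the grinder's; the bar's own direction is unknown, within 0.5 rad either way of the grinder's x. Play in the slot: 0.1 rad either way.
- grinder: The grinder's black housing with the drive bar, origin under its centre; a tall coffee machine stands to its left. The home cone turns the bar against a friction of 0.05 N m, between stops at 0.74 rad either way from the grinder's x (handle angle there about 0.8 rad, with the play). A rock counts from 0.66 rad of handle angle. The bar takes at most 30 N.
- ring: The fixed steel ring with the tapered cup on top of the grinder; origin and axes are those of the grinder. Cone and cup may bear on one another with 80 N at most, all contacts added up; the taper multiplies a push up to fourfold.
- capsule_1_mid (a point): Middle of a coffee capsule, 37 mm wide, 24 mm tall, standing on the worktop. Bystander.
- capsule_2_mid (a point): Middle of a second coffee capsule of the same size. Bystander.
- teaspoon_mid (a point): Middle of a teaspoon 130 mm long lying on the worktop. Bystander.
- cup_mid (a point): Middle of a small white espresso cup, 52 mm tall, 63 mm wide with a handle, behind the grinder. Bystander.
Mind the look-alikes: they are no part of the job. Leave any turquoise look-alike of the part that bears cone_grip alone.

How it is judged:
On the way, in this order (a step that is already met when the one before it is completed fails the run):
1. the wide cone is fully home in the cup (z of cone_grip in the frame of cup_rim between 0.018 and 0.0252 m and horizontal distance between cone_grip and cup_rim below 0.003 m and angle between cone_grip's own z axis and vertical below 0.07 rad), for 0.2 s.
2. the home cone has been rocked anticlockwise by its handle (all of step 1 and ((x of cone_end in the frame of cup_rim above 0 m and y of cone_end in the frame of cup_rim above 0.0135 m) or (x of cone_end in the frame of cup_rim below 0 m and y of cone_end in the frame of cup_rim below -0.0135 m))), for 0.1 s.
3. the home cone has been rocked clockwise past the middle to the other side (all of step 1 and ((x of cone_end in the frame of cup_rim above 0 m and y of cone_end in the frame of cup_rim below -0.0135 m) or (x of cone_end in the frame of cup_rim below 0 m and y of cone_end in the frame of cup_rim above 0.0135 m))), for 0.1 s.
At the end, for the whole second after the job is handed in: the wide cone is home in the cup (within 2.2 mm of full depth, within 3 mm of the axis at the handle, tilted less than 0.07 rad), at rest, let go, its handle left on the clockwise side (at least 0.5 rad from the grinder's x axis) (all of step 1 and linear speed of cone below 0.02 m/s and angular speed of cone below 0.1 rad/s and contact force between cone and the fingers below 0.05 N and ((x of cone_end in the frame of cup_rim above 0 m and y of cone_end in the frame of cup_rim below -0.0105 m) or (x of cone_end in the frame of cup_rim below 0 m and y of cone_end in the frame of cup_rim above 0.0105 m))); the robot touches nothing.
It fails at once if the cone pressed on the drive bar with more than 30 N (contact force between cone and grinder above 30 N).
It fails at once if the cone wedged in the cup with more than 80 N, all contacts added up (contact force between cone and ring above 80 N).
It fails at once if the slim cone, a capsule, the teaspoon or the espresso cup moved more than 20 mm (distance of any of slim_grip, capsule_1_mid, capsule_2_mid, teaspoon_mid, cup_mid from where it was at the start of the episode above 0.02 m).
It also fails if it takes over 70 s, if anything falls off the work surface, if the arm or the gripper's body presses on something with over 40 N, if the wrist force passes 120 N, or if a joint passes its speed limit or range.

## Working session

There is one attempt and no reset: what is moved stays moved. The work goes in short steps, Python scripts to look and compute and a tool call to move; the robot and the scene stay as the last step left them, time stands still between calls to the robot, and variables do not carry over. Pictures are saved under pics/ and viewed, at most 10 in all, crops included, and the job is handed in when it is done.

Besides the shell and the picture viewer there is one more tool, called after "Emit:" as a command line: name --argument value ..., lists and objects as JSON in quotes. drive_tool: Moves the arm, as the interface text tells. Its arguments: {"type":"object","properties":{"steps":{"type":"array","items":{"type":"array","items":{"type":"array","items":{"type":"number"}}}},"grip":{"type":"number"}},"required":["steps"]}

```bash
mkdir -p pics; cat > h.py <<'E'
import cv2,numpy as np
from plant import env,grab_frame
def ray(f,u,v):
    d=np.array([(u-f["cx"])/f["fx"],-(v-f["cy"])/f["fy"],-1.]);T=np.array(f["T"]);return T[:3,3],T[:3,:3]@d
def onz(f,u,v,z):
    o,d=ray(f,u,v);return o+d*(z-o[2])/d[2]
E
python3 - <<'E'
from h import *
s=env.read_state();print(s,env.tcp_to_grasp)
for n in("scene","top"):
    f=grab_frame(n);cv2.imwrite(f"pics/{n}0.png",f["frame"][:,:,::-1]);print(n,f.keys(),f["fx"],f["cx"],f["cy"],np.round(f["T"],3).tolist())
E
```

```text
{'time_s': 0.0, 'joints': array([-9.39289816e-01,  4.08394570e-02,  8.37953970e-02, -4.61752037e-04,
       -1.61551990e+00, -3.33692883e-01]), 'dq': array([ 1.28512770e-03, -4.80937670e-05, -1.21752710e-03, -3.15173269e-04,
        3.16928184e-04, -3.33926716e-04]), 'joint_efforts': array([-8.92172557e-05, -3.68195558e+01,  3.47415447e+01,  6.93258002e+00,
       -5.51250880e-03,  6.05736432e-05]), 'position': array([ 0.17603063, -0.57324412,  0.23025511]), 'eef_rot': array([-2.05852818e-04, -1.48367077e-01,  9.88931937e-01,  8.89919219e-04]), 'ft_force': array([-0.46336752,  0.37165638,  1.20361845]), 'moment': array([ 0.0949933 , -0.00889422,  0.0304382 ]), 'finger_force': 0.0, 'width': 0.08518387398300406} 0.0187
scene dict_keys(['frame', 'fx', 'fy', 'cx', 'cy', 'T']) 414.6150519307203 310.3569506001117 198.48205513602701 [[-0.63, 0.418, -0.655, -0.363], [-0.777, -0.326, 0.539, 0.504], [0.012, 0.848, 0.53, 0.86], [0.0, 0.0, 0.0, 1.0]]
top dict_keys(['frame', 'fx', 'fy', 'cx', 'cy', 'T']) 383.2771021959083 317.8799022879625 200.8270647127998 [[-0.026, 0.991, -0.134, 0.406], [-1.0, -0.027, -0.004, -0.266], [-0.008, 0.134, 0.991, 1.209], [0.0, 0.0, 0.0, 1.0]]
```

View pics/scene0.png

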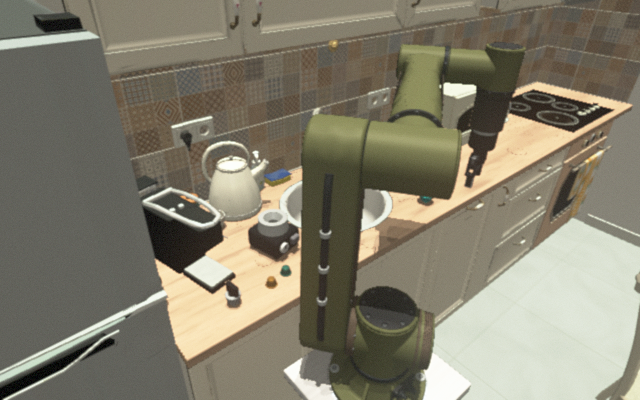

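View pics/top0.png

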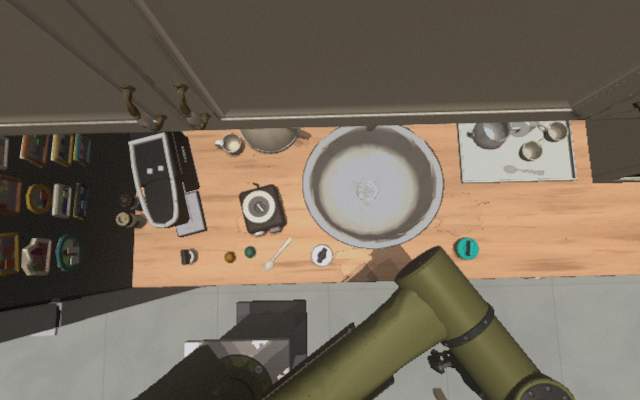

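Candidates: black-bar cone at top (321,255) with a wide steel disc, one at (188,257) with a narrow top (both left/right of the grinder), and a turquoise one at (467,248), which is the look-alike. The first fits the wide cone; I'll confirm it in an enlarged crop.

```bash
python3 - <<'E'
from h import *
f=grab_frame("top");im=f["frame"][:,:,::-1]
def up(x,y,w,h,k):return cv2.resize(im[y:y+h,x:x+w],None,fx=k,fy=k,interpolation=cv2.INTER_CUBIC)
a=up(295,235,50,40,8);b=up(168,237,50,40,8);c=up(232,178,62,62,6)
out=np.zeros((600,800,3),np.uint8);out[:320,:400]=a;out[:320,400:]=b;c=cv2.resize(c,(280,280));out[320:,:280]=c
out[320:,300:790]=cv2.resize(up(220,232,80,40,8),(490,280))
cv2.imwrite("pics/crop.png",out)
print(f["fy"],onz(f,321,255,.07),onz(f,188,257,.07),onz(f,259,206,.116))
E
```

```text
383.2771021959083 [ 0.39858568 -0.26658259  0.07      ] [0.40295975 0.12568994 0.07      ] [ 0.54305578 -0.09206473  0.116     ]
```

View pics/crop.png

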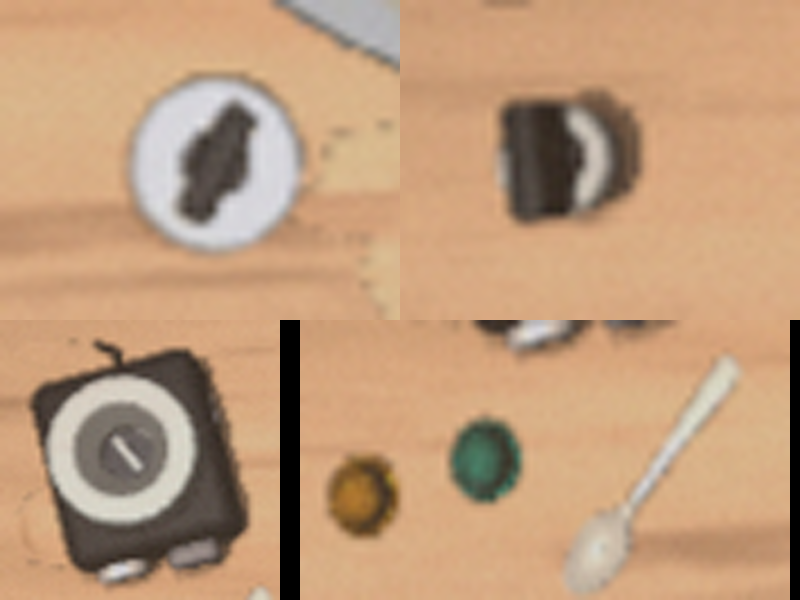

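The crop shows the wide steel disc with its bar handle at px (322,255), which is the wide cone. The narrow one at (188,257) is the slim cone. The drive bar is visible in the cup, running from upper left to lower right. Next I measure the cone, ring, bar and housing directions.

```bash
cat > m.py <<'E'
from h import *
f=grab_frame("top");im=f["frame"];hsv=cv2.cvtColor(im,cv2.COLOR_RGB2HSV)
def blob(mask,x,y,r):
    m=np.zeros(mask.shape,np.uint8);m[y-r:y+r,x-r:x+r]=mask[y-r:y+r,x-r:x+r]
    c=max(cv2.findContours(m,cv2.RETR_EXTERNAL,cv2.CHAIN_APPROX_NONE)[0],key=cv2.contourArea);return c[:,0].astype(float)
def circ(f,c,z):
    p=np.array([onz(f,u,v,z)[:2] for u,v in c]);A=np.c_[2*p,np.ones(len(p))];s=np.linalg.lstsq(A,(p**2).sum(1),rcond=None)[0]
    return s[:2],(s[2]+s[:2]@s[:2])**.5
light=((hsv[:,:,1]<60)&(hsv[:,:,2]>130)).astype(np.uint8)
dark=(hsv[:,:,2]<115).astype(np.uint8)
def pca(f,mask,x,y,r,z):
    m=np.zeros(mask.shape,np.uint8);m[y-r:y+r,x-r:x+r]=mask[y-r:y+r,x-r:x+r]
    n,l,st,_=cv2.connectedComponentsWithStats(m);k=1+st[1:,4].argmax();v,u=np.nonzero(l==k)
    p=np.array([onz(f,a,b,z)[:2] for a,b in zip(u,v)]);w,V=np.linalg.eigh(np.cov(p.T));d=V[:,1]*np.sign(V[0,1]);return p.mean(0),np.arctan2(d[1],d[0]),2*np.sqrt(3*w),len(p)
E
python3 - <<'E'
from m import *
print("cone disc",circ(f,blob(light,322,255,16),.036))
print("handle",pca(f,dark,322,255,10,.07))
c=blob(light,259,206,22);print("ring",circ(f,c,.116),len(c))
b=blob(((hsv[:,:,2]<95)|(light>0)).astype(np.uint8),262,208,35)
p=np.array([onz(f,u,v,.1)[:2] for u,v in b],np.float32);print("box",cv2.minAreaRect(p))
print(cv2.cvtColor(im,cv2.COLOR_RGB2GRAY)[199:217,250:270])
E
```

```text
cone disc (array([ 0.39802634, -0.2681843 ]), np.float64(0.03148239089198036))
handle (array([ 0.39821918, -0.26836567]), np.float64(-0.4631409814272551), array([0.01754747, 0.0383879 ]), 79)
ring (array([ 0.54263446, -0.09001329]), np.float64(0.04629789267815905)) 91
box ((0.5385685563087463, -0.09819785505533218), (0.1568458527326584, 0.11378102004528046), 13.897178649902344)
[[191 150 126 118 116 116 116 116 116 118 117 118 116 116 117 127 161 199
  209 207]
 [160 124 115 115 117 114 114 116 116 116 117 118 118 120 117 118 128 163
  198 209]
 [130 115 115 115 115 115 112 106  99  98  93 105 108 115 116 118 120 126
  185 210]
 [117 116 115 115 115 116 106  88  91  94  92  94 118 132 124 117 119 117
  160 202]
 [116 114 116 116 115 102  81 114 111  97  98  99 107 114 129 127 119 119
  147 193]
 [115 116 115 114  97  79 109 170 167 124  99 100  97  99 106 115 118 116
  129 187]
 [114 113 117 116  92  80 100 160 192 154  97  91 100 101  96 103 114 116
  116 180]
 [116 114 113 109  84  82  97 114 185 196 132  86 102  99 100 102 113 117
  116 180]
 [114 113 114 107  84  87  98  98 125 186 193 130  92  99  99 105 113 115
  113 183]
 [113 113 112 104  83  90  97  96  91 135 192 195 130  91 101 107 112 114
  125 187]
 [113 114 112 112  94  92  99  95  98 102 148 198 175 121 100 105 112 116
  154 198]
 [113 112 113 111  99  92 100  97  96  98 107 163 194 142  97 109 112 112
  161 201]
 [112 113 112 111 105 100  91  88  96 101  98 115 133 114 105 112 110 133
  184 209]
 [126 111 113 112 111 110 106  97  98  96  97  97  99 108 112 112 124 176
  207 213]
 [167 127 113 110 111 109 112 109 109 104 105 107 110 111 112 113 150 199
  212 213]
 [200 166 126 111 110 110 111 108 111 109 111 112 112 112 123 153 190 207
  214 212]
 [209 200 179 143 115 109 109 112 111 112 112 115 114 133 177 200 209 211
  213 212]
 [210 212 206 194 177 152 137 126 119 122 142 148 174 196 204 214 210 211
  210 212]]
```

```bash
python3 - <<'E'
from m import *
g=cv2.cvtColor(im,cv2.COLOR_RGB2GRAY)
for t in (60,75,90,120):print(t,pca(f,(g<t).astype(np.uint8),322,255,10,.07))
print(g[245:266,315:329])
for t in (125,140,150):print(t,"bar",pca(f,(g>t).astype(np.uint8),260,207,5,.09))
E
```

```text
Traceback (most recent call last):
  File "m.py", line 13, in pca
    n,l,st,_=cv2.connectedComponentsWithStats(m);k=1+st[1:,4].argmax();v,u=np.nonzero(l==k)
                                                     ~~~~~~~~~~~~~~~^^
ValueError: attempt to get argmax of an empty sequence
```

```bash
python3 - <<'E'
from m import *
g=cv2.cvtColor(im,cv2.COLOR_RGB2GRAY)
print(g[245:266,315:329])
for t in (80,100,120,140):print(t,pca(f,(g<t).astype(np.uint8),322,255,10,.07))
for t in (125,140,150):print(t,"bar",pca(f,(g>t).astype(np.uint8),260,207,5,.09))
E
```

```text
[[186 178 153 152 171 186 192 192 184 177 155 142 136 167]
 [162 166 182 199 208 210 215 216 213 209 203 184 153 140]
 [181 198 213 214 214 216 217 216 186 167 198 212 201 167]
 [209 215 215 216 216 213 214 176 116  93 132 194 214 204]
 [214 214 215 216 215 217 192 129  72  75  77 120 191 215]
 [213 214 215 216 215 210 153  86  73  77  72  81 179 214]
 [214 215 215 212 174 133  94  69  75  82  71 150 204 215]
 [214 212 218 181 117  70  66  74  80  79  71 177 213 214]
 [215 213 195 140  86  62  70  80  78  71  92 183 214 216]
 [214 216 167  99  70  65  77  80  81  64  81 180 214 216]
 [214 215 162  89  67  72  80  80  74  67  87 180 214 216]
 [217 214 164  88  69  80  79  80  71  71  96 182 216 213]
 [215 213 195 123  73  82  75  72  69  80 130 192 215 214]
 [215 214 177 108  78  81  73  65  76 106 175 209 215 216]
 [215 209 148  81  79  80  69  94 161 189 206 214 212 213]
 [215 192 123  77  77  76  65 160 205 215 215 213 216 213]
 [213 199 131  73  71  72  81 179 215 215 213 215 213 213]
 [204 211 188 148 101  97 162 205 215 216 215 215 215 207]
 [176 207 211 201 189 189 206 215 215 
[... 216 characters left out ...]
y([0.01512745, 0.03922573]), 47)
100 (array([ 0.3987002 , -0.26852684]), np.float64(-0.46424506393369624), array([0.01726767, 0.03780517]), 76)
120 (array([ 0.39858864, -0.26833153]), np.float64(-0.4437915384041694), array([0.01790559, 0.03877091]), 81)
140 (array([ 0.39885078, -0.26824872]), np.float64(-0.4683981986499101), array([0.01855254, 0.04087178]), 89)
125 bar (array([ 0.5422028 , -0.09070643]), np.float64(0.6680721184336555), array([0.00710745, 0.02688905]), 22)
140 bar (array([ 0.5427777, -0.0899766]), np.float64(0.6754199834531727), array([0.00574271, 0.02821593]), 17)
150 bar (array([ 0.54371501, -0.08927729]), np.float64(0.6589948050709378), array([0.00520789, 0.02707979]), 15)
```

Emit:
drive_tool --steps '[[[0.28,0.38,0,0,0,-0.015],[0.556,0.763,0,0,0,-0.03],[0.556,0.763,0,0,0,-0.03],[0.556,0.763,0,0,0,-0.03]]]' --grip 1

```text
time_s: 0.63
position: [0.2333, -0.4956, 0.232]
eef_rot: [0.001, -0.056, 0.998, -0.0]
ft_force: [0.2, 0.6, 0.1]
width: 0.0852
finger_force: 0.0
```

Emit:
drive_tool --steps '[[[0.28,0.38,0,0,0,-0.015],[0.556,0.763,0,0,0,-0.03],[0.556,0.763,0,0,0,-0.03]]]'

```text
time_s: 0.88
position: [0.289, -0.4187, 0.2314]
eef_rot: [0.001, 0.041, 0.999, 0.0]
ft_force: [0.4, -1.0, 0.5]
width: 0.0861
finger_force: 0.0
```

Emit:
drive_tool --steps '[[[0.28,0.38,0,0,0,-0.015],[0.556,0.763,0,0,0,-0.03],[0.556,0.763,0,0,0,-0.03]]]'

```text
time_s: 1.13
position: [0.3448, -0.3421, 0.2313]
eef_rot: [0.001, 0.135, 0.991, 0.0]
ft_force: [0.4, -0.5, -0.3]
width: 0.0855
finger_force: 0.0
```

Emit:
drive_tool --steps '[[[0.28,0.38,-0.3,0,0,-0.015],[0.556,0.763,-0.8,0,0,-0.03],[0.556,0.763,-0.8,0,0,-0.03],[0.556,0.763,-0.8,0,0,-0.03],[0.556,0.763,-0.8,0,0,-0.03]]]'

```text
time_s: 1.55
position: [0.3981, -0.2676, 0.1495]
eef_rot: [-0.002, 0.224, 0.974, -0.0]
ft_force: [-0.5, -0.9, 1.0]
width: 0.0854
finger_force: 0.0
```

Emit:
drive_tool --steps '[[[0,0,-0.3,0,0,0],[0,0,-0.6,0,0,0],[0,0,-0.8,0,0,0],[0,0,-0.9,0,0,0],[0,0,-1.0,0,0,0],[0,0,-1.0,0,0,0],[0,0,-1.0,0,0,0]]]'

```text
time_s: 2.13
position: [0.3989, -0.2691, 0.0525]
eef_rot: [0.001, 0.226, 0.974, -0.0]
ft_force: [0.0, -0.2, 0.0]
width: 0.0854
finger_force: 0.0
```

```bash
python3 - <<'E'
from h import *
f=grab_frame("scene");g=grab_frame("top")
T=np.array(f["T"]);
def pr(f,p):
    T=np.array(f["T"]);c=T[:3,:3].T@(np.array(p)-T[:3,3]);return f["cx"]+f["fx"]*c[0]/-c[2],f["cy"]-f["fy"]*c[1]/-c[2]
p=[.3985,-.268,.06];print(pr(f,p),pr(g,p))
def crop(f,p,r=28):
    u,v=map(int,pr(f,p));a=f["frame"][v-r:v+r,u-r:u+r,::-1];return cv2.resize(a,(400,400),interpolation=cv2.INTER_CUBIC)
cv2.imwrite("pics/grasp.png",np.hstack([crop(f,p),crop(g,p)]))
E
```

```text
(np.float64(344.50965830889464), np.float64(232.08553090220988)) (np.float64(321.4768185727387), np.float64(254.9949438743154))
```

View pics/grasp.png

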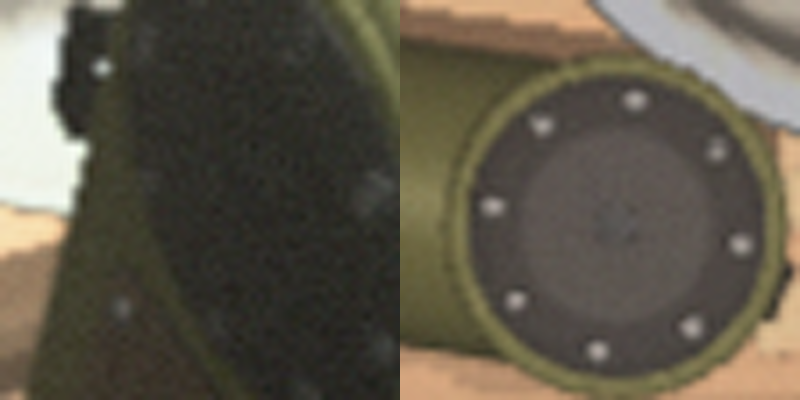

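The arm hides the cone in both views. The approach is force-free, so I close in and check by the finger width.

Emit:
drive_tool --steps '[[[0,0,-0.05,0,0,0],[0,0,-0.07,0,0,0],[0,0,-0.07,0,0,0],[0,0,-0.07,0,0,0]]]'

```text
time_s: 2.57
position: [0.3984, -0.2683, 0.0442]
eef_rot: [-0.0, 0.226, 0.974, 0.0]
ft_force: [0.1, 0.5, 0.6]
width: 0.0855
finger_force: 0.0
```

Emit:
drive_tool --steps '[[[0,0,0,0,0,0],[0,0,0,0,0,0],[0,0,0,0,0,0],[0,0,0,0,0,0],[0,0,0,0,0,0],[0,0,0,0,0,0],[0,0,0,0,0,0],[0,0,0,0,0,0],[0,0,0,0,0,0],[0,0,0,0,0,0],[0,0,0,0,0,0],[0,0,0,0,0,0]]]' --grip 0

```text
time_s: 3.57
position: [0.3985, -0.2684, 0.0443]
eef_rot: [0.0, 0.226, 0.974, 0.0]
ft_force: [0.1, 0.2, 0.4]
width: 0.0128
finger_force: 60.4
```

Emit:
drive_tool --steps '[[[0,0,0.15,0,0,0],[0,0,0.35,0,0,0],[0,0,0.6,0,0,0],[0,0,0.85,0,0,0],[0,0,1.0,0,0,0],[0,0,1.0,0,0,0]]]'

```text
time_s: 4.07
position: [0.3999, -0.269, 0.1479]
eef_rot: [0.003, 0.226, 0.974, -0.0]
ft_force: [0.8, -0.9, -1.6]
width: 0.0126
finger_force: 60.1
```

Emit:
drive_tool --steps '[[[0.1,0.12,0.2,0,0,0.012],[0.2,0.24,0.4,0,0,0.024],[0.3,0.36,0.5,0,0,0.036],[0.4,0.48,0.55,0,0,0.048],[0.48,0.6,0.55,0,0,0.06],[0.48,0.6,0.55,0,0,0.06]]]'

```text
time_s: 4.57
position: [0.4472, -0.2065, 0.1976]
eef_rot: [-0.001, 0.037, 0.999, 0.001]
ft_force: [-0.6, -0.5, -2.7]
width: 0.0131
finger_force: 60.0
```

Emit:
drive_tool --steps '[[[0.1,0.12,0,0,0,0.012],[0.2,0.24,0,0,0,0.024],[0.3,0.36,0,0,0,0.036],[0.4,0.48,0,0,0,0.048],[0.48,0.6,0,0,0,0.06],[0.48,0.6,0,0,0,0.06]]]'

```text
time_s: 5.07
position: [0.4947, -0.1469, 0.1971]
eef_rot: [-0.001, -0.15, 0.989, 0.001]
ft_force: [-0.5, -0.1, -2.1]
width: 0.0126
finger_force: 60.0
```

Emit:
drive_tool --steps '[[[0.1,0.12,0,0,0,0.012],[0.2,0.24,0,0,0,0.024],[0.3,0.36,0,0,0,0.036],[0.4,0.48,0,0,0,0.048],[0.48,0.58,0,0,0,0.059],[0.48,0.58,0,0,0,0.059],[0.48,0.58,0,0,0,0.059],[0.48,0.58,0,0,0,0.059]]]'

```text
time_s: 5.73
position: [0.5418, -0.091, 0.1985]
eef_rot: [-0.001, -0.327, 0.945, 0.0]
ft_force: [0.6, -0.1, -2.4]
width: 0.0129
finger_force: 60.0
```

```bash
python3 - <<'E'
from h import *
s=env.read_state();print(s["position"],s["eef_rot"],s["ft_force"],s["width"])
f=grab_frame("scene");g=grab_frame("top")
def pr(f,p):
    T=np.array(f["T"]);c=T[:3,:3].T@(np.array(p)-T[:3,3]);return f["cx"]+f["fx"]*c[0]/-c[2],f["cy"]-f["fy"]*c[1]/-c[2]
p=[.5426,-.09,.15];print(pr(f,p),pr(g,p))
def crop(f,p,r=40):
    u,v=map(int,pr(f,p));a=f["frame"][v-r:v+r,u-r:u+r,::-1];return cv2.resize(a,(400,400),interpolation=cv2.INTER_CUBIC)
cv2.imwrite("pics/above.png",np.hstack([crop(f,p),crop(g,p)]))
E
```

```text
[ 0.54184302 -0.0909874   0.19853078] [-6.93002959e-04 -3.26752944e-01  9.45109521e-01  1.66326838e-04] [ 0.56801268 -0.09475079 -2.36379628] 0.012949737356751074
(np.float64(272.5223155249359), np.float64(208.11718140232597)) (np.float64(256.31113613279524), np.float64(204.71581710220983))
```

View pics/above.png

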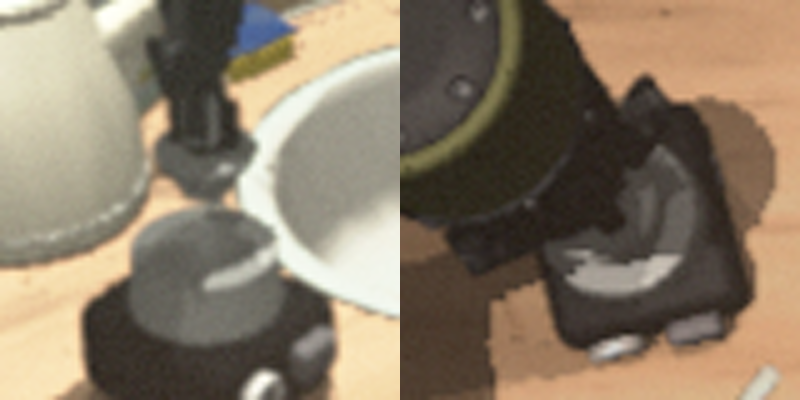

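Scene view: the cone hangs level above the cup with the rim clear, so I descend.

Emit:
drive_tool --steps '[[[0.01,0.01,-0.1,0,0,0],[0.01,0.01,-0.2,0,0,0],[0.01,0.01,-0.3,0,0,0],[0.01,0.01,-0.4,0,0,0],[0.01,0.01,-0.48,0,0,0],[0.01,0.01,-0.55,0,0,0],[0.01,0.01,-0.57,0,0,0],[0.01,0.01,-0.57,0,0,0],[0.01,0.01,-0.57,0,0,0]]]'

```text
time_s: 6.58
position: [0.5436, -0.0894, 0.1426]
eef_rot: [0.0, -0.328, 0.945, -0.0]
ft_force: [0.5, 0.3, -1.4]
width: 0.0129
finger_force: 60.1
```

Emit:
drive_tool --steps '[[[0,0,-0.01,0,0,0],[0,0,-0.02,0,0,0],[0,0,-0.03,0,0,0],[0,0,-0.03,0,0,0],[0,0,-0.03,0,0,0]]]'

```text
time_s: 7.0
position: [0.5434, -0.0894, 0.1392]
eef_rot: [-0.0, -0.328, 0.945, 0.0]
ft_force: [0.1, -1.0, -2.1]
width: 0.0132
finger_force: 60.1
```

Emit:
drive_tool --steps '[[[-0.004,-0.003,-0.01,0,0,0],[-0.004,-0.003,-0.02,0,0,0],[-0.004,-0.003,-0.02,0,0,0],[-0.004,-0.003,-0.02,0,0,0]]]'

```text
time_s: 7.33
position: [0.543, -0.0897, 0.1371]
eef_rot: [-0.0, -0.328, 0.945, 0.0]
ft_force: [-0.7, -1.0, -2.3]
width: 0.013
finger_force: 60.1
```

Emit:
drive_tool --steps '[[[0,0,-0.01,0,0,0],[0,0,-0.015,0,0,0],[0,0,-0.02,0,0,0],[0,0,-0.02,0,0,0],[0,0,-0.02,0,0,0]]]'

```text
time_s: 7.75
position: [0.543, -0.0897, 0.1352]
eef_rot: [-0.0, -0.328, 0.945, 0.0]
ft_force: [-0.2, -0.4, -2.2]
width: 0.0128
finger_force: 60.1
```

Emit:
drive_tool --steps '[[[0,0,-0.005,0,0,0],[0,0,-0.01,0,0,0],[0,0,-0.01,0,0,0],[0,0,-0.01,0,0,0]]]'

```text
time_s: 8.08
position: [0.543, -0.0897, 0.1342]
eef_rot: [-0.0, -0.328, 0.945, 0.0]
ft_force: [-0.8, -0.6, -2.9]
width: 0.0126
finger_force: 60.1
```

Emit:
drive_tool --steps '[[[0,0,-0.005,0,0,0],[0,0,-0.01,0,0,0],[0,0,-0.01,0,0,0],[0,0,-0.01,0,0,0]]]'

```text
time_s: 8.42
position: [0.543, -0.0897, 0.1332]
eef_rot: [-0.0, -0.328, 0.945, 0.0]
ft_force: [-0.7, 0.2, -1.6]
width: 0.0127
finger_force: 60.1
```

Emit:
drive_tool --steps '[[[0,0,-0.005,0,0,0],[0,0,-0.01,0,0,0],[0,0,-0.01,0,0,0],[0,0,-0.01,0,0,0]]]'

```text
time_s: 8.75
position: [0.5431, -0.0896, 0.1322]
eef_rot: [-0.0, -0.328, 0.945, 0.0]
ft_force: [0.4, 0.7, -1.5]
width: 0.0128
finger_force: 60.1
```

The slot is already over the bar, 3 mm past where it would have rested. I ease it down.

Emit:
drive_tool --steps '[[[0,0,-0.005,0,0,0],[0,0,-0.01,0,0,0],[0,0,-0.01,0,0,0],[0,0,-0.01,0,0,0]]]'

```text
time_s: 9.08
position: [0.5434, -0.0895, 0.1315]
eef_rot: [0.0, -0.328, 0.945, -0.0]
ft_force: [0.8, 0.7, -1.6]
width: 0.0128
finger_force: 60.1
```

Emit:
drive_tool --steps '[[[0,0,-0.005,0,0,0],[0,0,-0.005,0,0,0],[0,0,-0.005,0,0,0]]]'

```text
time_s: 9.33
position: [0.5435, -0.0895, 0.1311]
eef_rot: [0.001, -0.328, 0.945, -0.0]
ft_force: [2.1, 1.8, 0.0]
width: 0.0126
finger_force: 60.2
```

Emit:
drive_tool --steps '[[[0.003,0.003,0,0,0,0],[0.007,0.006,0,0,0,0],[0.007,0.006,0,0,0,0],[0.007,0.006,0,0,0,0]]]'

```text
time_s: 9.67
position: [0.5436, -0.0891, 0.1306]
eef_rot: [-0.0, -0.328, 0.945, 0.0]
ft_force: [0.8, 1.2, -1.1]
width: 0.0127
finger_force: 60.2
```

Emit:
drive_tool --steps '[[[0,0,-0.003,0,0,0],[0,0,-0.006,0,0,0],[0,0,-0.006,0,0,0],[0,0,-0.006,0,0,0]]]'

```text
time_s: 10.0
position: [0.5439, -0.089, 0.1302]
eef_rot: [0.0, -0.328, 0.945, 0.0]
ft_force: [1.2, 1.8, -0.3]
width: 0.0129
finger_force: 60.2
```

Emit:
drive_tool --steps '[[[0.004,0.006,0,0,0,0],[0.004,0.006,0,0,0,0],[0.004,0.006,-0.003,0,0,0],[0.004,0.006,-0.005,0,0,0],[0.004,0.006,-0.005,0,0,0]]]'

```text
time_s: 10.42
position: [0.5442, -0.0886, 0.1297]
eef_rot: [-0.0, -0.328, 0.945, -0.0]
ft_force: [0.7, 0.1, -1.1]
width: 0.0127
finger_force: 60.2
```

Emit:
drive_tool --steps '[[[0,0,-0.003,0,0,0],[0,0,-0.005,0,0,0],[0,0,-0.005,0,0,0],[0,0,-0.005,0,0,0]]]'

```text
time_s: 10.75
position: [0.5442, -0.0887, 0.1296]
eef_rot: [0.0, -0.328, 0.945, -0.0]
ft_force: [0.3, -0.9, 1.8]
width: 0.0132
finger_force: 60.5
```

Depth 0.1296 against the predicted home depth of 0.1293, with about 4 N of push: seated. Now I rock anticlockwise.

Emit:
drive_tool --steps '[[[0,0,0,0,0,0.004],[0,0,0,0,0,0.008],[0,0,0,0,0,0.012],[0,0,0,0,0,0.016],[0,0,0,0,0,0.02],[0,0,0,0,0,0.024],[0,0,0,0,0,0.028],[0,0,0,0,0,0.032],[0,0,0,0,0,0.036],[0,0,0,0,0,0.036]]]'

```text
time_s: 11.58
position: [0.5443, -0.0887, 0.1293]
eef_rot: [0.0, -0.433, 0.901, -0.0]
ft_force: [1.2, -1.3, -0.2]
width: 0.0127
finger_force: 60.4
```

```bash
cat > st.py <<'E'
from h import *
s=env.read_state();w,x,y,z=s["eef_rot"];print(s["position"].round(4),"yaw",round(float((2*np.arctan2(y,x)+np.pi/2)%np.pi-np.pi/2),3),s["ft_force"].round(1),s["moment"].round(3),s["joint_efforts"][5].round(3),s["time_s"])
E
python3 st.py
```

```text
[ 0.5443 -0.0887  0.1293] yaw 0.895 [ 1.2 -1.3 -0.2] [-0.63  -0.557 -0.05 ] 0.374 11.5833
```

Emit:
drive_tool --steps '[[[0,0,0,0,0,0.004],[0,0,0,0,0,0.008],[0,0,0,0,0,0.012],[0,0,0,0,0,0.012],[0,0,0,0,0,0.012]]]'

```text
time_s: 12.0
position: [0.5443, -0.0887, 0.1295]
eef_rot: [0.0, -0.466, 0.885, -0.0]
ft_force: [1.1, -1.7, 2.8]
width: 0.0131
finger_force: 60.6
```

```bash
python3 st.py
```

```text
[ 0.5443 -0.0887  0.1295] yaw 0.969 [ 1.1 -1.7  2.8] [-0.758 -0.462  0.043] 0.083 12.0
```

Emit:
drive_tool --steps '[[[0,0,0,0,0,0.003],[0,0,0,0,0,0.006],[0,0,0,0,0,0.006]]]'

```text
time_s: 12.25
position: [0.5443, -0.0887, 0.1295]
eef_rot: [0.0, -0.483, 0.875, -0.0]
ft_force: [1.3, -2.4, 1.8]
width: 0.0129
finger_force: 60.7
```

```bash
python3 st.py
```

```text
[ 0.5443 -0.0887  0.1295] yaw 1.009 [ 1.3 -2.4  1.8] [-0.946 -0.45   0.015] 0.236 12.25
```

Emit:
drive_tool --steps '[[[0,0,0,0,0,0.002],[0,0,0,0,0,0.004],[0,0,0,0,0,0.004]]]'

```text
time_s: 12.5
position: [0.5444, -0.0887, 0.1296]
eef_rot: [0.0, -0.494, 0.869, -0.0]
ft_force: [1.4, -3.0, 3.6]
width: 0.0129
finger_force: 60.9
```

```bash
python3 st.py
```

```text
[ 0.5444 -0.0887  0.1296] yaw 1.034 [ 1.4 -3.   3.6] [-1.154 -0.557 -0.045] 0.175 12.5
```

Emit:
drive_tool --steps '[[[0,0,0,0,0,0.002],[0,0,0,0,0,0.004],[0,0,0,0,0,0.004]]]'

```text
time_s: 12.75
position: [0.5443, -0.0887, 0.1295]
eef_rot: [0.0, -0.505, 0.863, -0.0]
ft_force: [1.4, -4.0, 4.5]
width: 0.0127
finger_force: 61.0
```

```bash
python3 st.py
```

```text
[ 0.5443 -0.0887  0.1295] yaw 1.059 [ 1.4 -4.   4.5] [-1.483 -0.641  0.008] 0.172 12.75
```

The anticlockwise stop is met lightly: the handle is about 0.82 rad from the grinder axis and the side force is starting to rise. Now clockwise, easing the pressure first.

Emit:
drive_tool --steps '[[[0,-0.001,0.002,0,0,-0.006],[0,-0.002,0.003,0,0,-0.012],[0,-0.002,0.003,0,0,-0.02],[0,-0.002,0.003,0,0,-0.028],[0,-0.002,0.003,0,0,-0.036],[0,-0.002,0.003,0,0,-0.044],[0,-0.002,0.003,0,0,-0.052],[0,-0.002,0.003,0,0,-0.06],[0,-0.002,0.003,0,0,-0.068],[0,-0.002,0.003,0,0,-0.074],[0,-0.002,0.003,0,0,-0.08],[0,-0.002,0.003,0,0,-0.08]]]'

```text
time_s: 13.75
position: [0.5441, -0.0886, 0.1294]
eef_rot: [-0.0, -0.274, 0.962, 0.0]
ft_force: [1.2, -3.1, 3.8]
width: 0.0127
finger_force: 60.9
```

```bash
python3 st.py
```

```text
[ 0.5441 -0.0886  0.1294] yaw 0.554 [ 1.2 -3.1  3.8] [-1.05  -0.563 -0.018] -0.492 13.75
```

Emit:
drive_tool --steps '[[[0,-0.002,0.002,0,0,-0.008],[0,-0.002,0.002,0,0,-0.016],[0,-0.002,0.002,0,0,-0.024],[0,-0.002,0.002,0,0,-0.032],[0,-0.002,0.002,0,0,-0.04],[0,-0.002,0.002,0,0,-0.048],[0,-0.002,0.002,0,0,-0.056],[0,-0.002,0.002,0,0,-0.064],[0,-0.002,0.002,0,0,-0.072],[0,-0.002,0.002,0,0,-0.08],[0,-0.002,0.002,0,0,-0.08]]]'

```text
time_s: 14.67
position: [0.544, -0.0884, 0.129]
eef_rot: [-0.0, -0.026, 1.0, 0.0]
ft_force: [3.0, -2.6, 1.2]
width: 0.0131
finger_force: 60.5
```

```bash
python3 st.py
```

```text
[ 0.544  -0.0884  0.129 ] yaw 0.052 [ 3.  -2.6  1.2] [-0.615 -0.861 -0.001] -0.705 14.6667
```

Emit:
drive_tool --steps '[[[0,0,0,0,0,-0.008],[0,0,0,0,0,-0.016],[0,0,0,0,0,-0.024],[0,0,0,0,0,-0.032],[0,0,0,0,0,-0.04],[0,0,0,0,0,-0.048],[0,0,0,0,0,-0.056],[0,0,0,0,0,-0.064],[0,0,0,0,0,-0.07],[0,0,0,0,0,-0.07]]]'

```text
time_s: 15.5
position: [0.544, -0.0882, 0.1291]
eef_rot: [-0.0, 0.192, 0.981, 0.001]
ft_force: [1.5, -0.2, 0.6]
width: 0.0126
finger_force: 60.6
```

```bash
python3 st.py
```

```text
[ 0.544  -0.0882  0.1291] yaw -0.386 [ 1.5 -0.2  0.6] [-0.093 -0.574  0.057] -0.58 15.5
```

Emit:
drive_tool --steps '[[[0,0,0,0,0,-0.005],[0,0,0,0,0,-0.01],[0,0,0,0,0,-0.015],[0,0,0,0,0,-0.02],[0,0,0,0,0,-0.024],[0,0,0,0,0,-0.024]]]'

```text
time_s: 16.0
position: [0.544, -0.0881, 0.1295]
eef_rot: [-0.0, 0.265, 0.964, 0.001]
ft_force: [0.3, 2.3, 2.9]
width: 0.0128
finger_force: 60.8
```

```bash
python3 st.py
```

```text
[ 0.544  -0.0881  0.1295] yaw -0.535 [0.3 2.3 2.9] [ 0.598 -0.103 -0.044] -0.357 16.0
```

Emit:
drive_tool --steps '[[[0,0,0,0,0,-0.002],[0,0,0,0,0,-0.004],[0,0,0,0,0,-0.004],[0,0,0,0,0,-0.004]]]'

```text
time_s: 16.33
position: [0.5441, -0.0882, 0.1295]
eef_rot: [-0.0, 0.277, 0.961, 0.001]
ft_force: [-0.6, 5.0, 3.3]
width: 0.0126
finger_force: 60.9
```

```bash
python3 st.py
```

```text
[ 0.5441 -0.0882  0.1295] yaw -0.562 [-0.6  5.   3.3] [ 1.757  0.251 -0.007] -0.059 16.3333
```

The clockwise stop is met (handle about -0.80 rad, side force rising). I relax a touch and let go.

Emit:
drive_tool --steps '[[[0,0.002,0.001,0,0,0.002],[0,0.003,0.002,0,0,0.003],[0,0.003,0.002,0,0,0.003],[0,0.003,0.002,0,0,0.003]]]'

```text
time_s: 16.67
position: [0.5441, -0.0882, 0.1296]
eef_rot: [-0.0, 0.268, 0.963, 0.0]
ft_force: [-0.0, 5.1, 2.8]
width: 0.0131
finger_force: 60.7
```

Emit:
drive_tool --steps '[[[0,0,0,0,0,0],[0,0,0,0,0,0],[0,0,0,0,0,0],[0,0,0,0,0,0],[0,0,0,0,0,0],[0,0,0,0,0,0],[0,0,0,0,0,0],[0,0,0,0,0,0]]]' --grip 0.6

```text
time_s: 17.33
position: [0.5441, -0.0886, 0.1299]
eef_rot: [0.0, 0.269, 0.963, 0.0]
ft_force: [0.1, 0.5, 0.4]
width: 0.0514
finger_force: 0.0
```

Emit:
drive_tool --steps '[[[0,0,0.1,0,0,0],[0,0,0.25,0,0,0],[0,0,0.5,0,0,0],[0,0,0.8,0,0,0],[0,0,1.0,0,0,0],[0,0,1.0,0,0,0]]]'

```text
time_s: 17.83
position: [0.5458, -0.0891, 0.2366]
eef_rot: [0.004, 0.269, 0.963, 0.001]
ft_force: [0.5, -0.5, 0.5]
width: 0.0509
finger_force: 0.0
```

Emit:
drive_tool --steps '[[[0,-0.3,0,0,0,0],[-0.3,-0.6,0,0,0,0],[-0.6,-1.0,0,0,0,0],[-0.6,-1.0,0,0,0,0],[-0.6,-1.0,0,0,0,0]]]'

```text
time_s: 18.25
position: [0.4829, -0.1905, 0.231]
eef_rot: [0.001, 0.27, 0.963, 0.0]
ft_force: [0.6, 0.7, 0.6]
width: 0.0512
finger_force: 0.0
```

Emit:
drive_tool --steps '[[[-0.3,-0.3,0,0,0,0],[-0.6,-0.6,0,0,0,0],[-0.6,-1.0,0,0,0,0],[-0.6,-1.0,0,0,0,0],[-0.6,-1.0,0,0,0,0]]]'

```text
time_s: 18.67
position: [0.4238, -0.2897, 0.2297]
eef_rot: [-0.0, 0.27, 0.963, 0.0]
ft_force: [0.2, 0.5, 0.3]
width: 0.0514
finger_force: 0.0
```

```bash
python3 st.py; python3 - <<'E'
from h import *
f=grab_frame("scene");g=grab_frame("top")
def pr(f,p):
    T=np.array(f["T"]);c=T[:3,:3].T@(np.array(p)-T[:3,3]);return f["cx"]+f["fx"]*c[0]/-c[2],f["cy"]-f["fy"]*c[1]/-c[2]
p=[.544,-.089,.14];print(pr(f,p),pr(g,p))
def crop(f,p,r=30):
    u,v=map(int,pr(f,p));a=f["frame"][v-r:v+r,u-r:u+r,::-1];return cv2.resize(a,(400,400),interpolation=cv2.INTER_CUBIC)
cv2.imwrite("pics/end.png",np.hstack([crop(f,p),crop(g,p)]))
E
```

```text
[ 0.4238 -0.2897  0.2297] yaw -0.547 [0.2 0.5 0.3] [0.043 0.011 0.008] 0.222 18.6667
(np.float64(272.1196217339851), np.float64(210.70653358938236)) (np.float64(256.5469167735779), np.float64(204.67102811068924))
```

View pics/end.png

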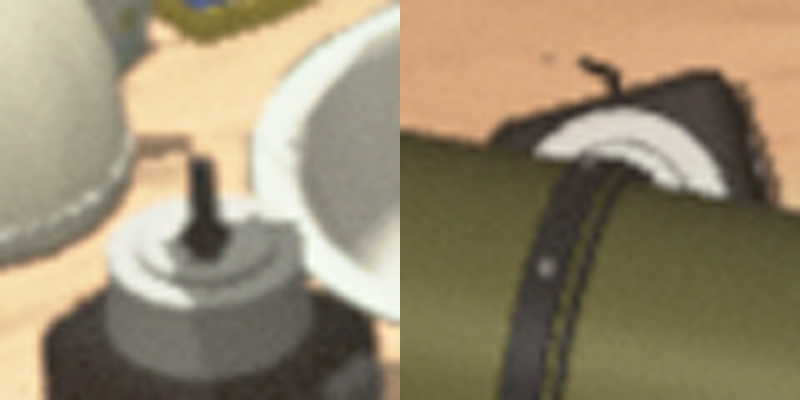

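The scene crop shows the cone seated in the ring, with the handle seen nearly end-on at about -0.55 rad in the world frame, so clockwise of the grinder's axis. The arm is clear, so I hand in.

```bash
python3 -c "
from h import *
print(env.finish_job())"
```

```text
the job is handed in; nothing more can be done
None
```

I handed in the job: the wide cone is fully home in the cup, was rocked anticlockwise and then clockwise until it lightly met each stop, and was let go on the clockwise side; the hand-in returned no verdict.

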